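# Hang a glazed cabinet door on its hinge pins

## Task

Take the little green cabinet door (green frame and glass) out of the storage rack and hang it on the hanging post: both of its brass eyes go down over the two upright pins until the door sits fully home, and then let go of it. Leave the yellow one with the amber glass standing in the rack.

Things in the scene. Friction and masses are not known exactly. Their poses are not given: they have to be found in the camera images.
- green_door_mid (a point): Centre of the door to hang (0.24 kg): green-painted frame, green glass, crossed lead strips; 120 wide (x) x 16 thick (y) x 140 high. The point is 70 above its lower edge; x points to the hinge edge, y is square to the glass, z up. It starts upright in a rack slot, lower edge 10 above the table. Grip it from above, across its thickness, by the top rail (34 high), mid-width.
- green_door_eye (a point): Centre of the green door's lower eye, 77 along x from the door's centre and 43 below it. Two brass eyes (upright tubes, 34 outside, 26 inside, 14 high) stand off the hinge edge on one upright axis; their lower ends lie 20 and 110 above the door's lower edge. Same axes as the door.
- low_pin (a point): Shoulder of the hanging post's lower pin, on the pins' axis, 45 above the table; the upper shoulder is 90 higher on the same axis. Each greased brass pin is 20 thick for 8 above its shoulder, then tapers to a 6 wide tip at 26. Home: the eyes' lower ends rest on the shoulders, the lower eye's centre is 7 above this point, the door's lower edge 25 above the table. z is up, x as for the post.
- post: Fixed hanging post; origin on the pins' axis at table height. x points from the pins to its wooden upright (near face 46 from the axis, 30 wide, top at 152). Steel brackets 10 thick, 32 wide at the pins, lie under the shoulders; foot 10 high. The door may hang up to 60 degrees either side of -x. Bring it in from -x, raised 30 to 60 over its home height, to pass between the brackets; then lower.
- amber_door_mid (a point): Centre of the other door, alike but yellow, with amber glass (same size and axes), standing in the other slot 90 beside the green one; it stays there. The fixed rack: dark wood base 100 x 135 x 10, slots 19 wide with walls up to 53 above the table, so a door is lifted straight up at least 50 to clear it. Which slot holds which door varies.
Mind the look-alikes: they are no part of the job. There is more than one size of the part that bears amber_door_mid; the job needs the larger.

How it is judged:
By the outcome, as a careful person would: the job done as asked, in the order asked, and still so for the second after the job is handed in, with the robot touching nothing.
It also fails if it takes over 42 s, if anything falls off the work surface, if the arm or the gripper's body presses on something with over 40 N, if the wrist force passes 120 N, or if a joint passes its speed limit or range.

## Robot

A 6-joint arm with a two-finger parallel gripper is mounted at the origin on a cart in front of the work surface, level with it; the furniture and walls round the work are solid. World frame = base frame: x ahead of the robot, y to its left, z up, the work surface at z = 0. Lengths are in m, angles in rad, forces in N, time in s.
With the tool pointing down it reaches from about 0.35 to 0.975 m from the base axis. Payload 4.9 kg.
Tool frame: the origin (TCP) lies at the very end of the fingers, on their centre line; the grasp point (between the pads) lies manip.grip_point_offset behind it (manip.grip_point_offset is the distance from the TCP to the grasp point, in m); z points along the fingers, y is the line along which they close (so a half turn about z gives the same grasp; the last joint's range is limited). The gripper opens to 85 mm and grips with 20 to 120 N. Pads are 22 mm wide; open, the fingers measure 114 mm over their backs; the gripper's body (76 mm by 85 mm) begins 54 mm behind the grasp point. The pads swing forward as they close: fully open they stand 13 mm farther back than shut.
Start: joints at [-1.235, 0.053, 1.613, -0, 1.476, -0.119], TCP at [0.275, -0.561, 0.231] pointing down, gripper open.
Joint ranges: [-3.01, 3.01], [-1.01, 2.22], [0.06, 2.58], [-1.02, 4.17], [0.09, 2.62], [-3.14, 3.14]. Speed limits (rad/s): [2.57, 2.57, 3.14, 3.14, 3.14, 3.14].

## Interface

Orientations are given as a unit quaternion [w, x, y, z].
In Python, from plant import manip gives the robot as it stands.
- The arm moves only by the shell command python3 -m crank 'ROWS' [OPENING]. ROWS is JSON, a list of rows, each an object of numbers: "x", "y", "z": the shift along the tool's x, y, z in cm; "turn": the turn about the tool's z in rad. In form: [{"x": .., "y": .., "z": .., "turn": ..}, ...]. A call has 1 to 5 rows; each row shifts and turns the commanded pose from where the row before left it, along the tool's axes as they then stand; what a row does not reach is not made up. A row lasts 1/10 s, in which the tool goes at most 50 mm and 8.59 degrees, less where a joint would pass 70% of its speed; a pose out of reach is approached as far as the arm can. A call with a gripper value outside its range is refused whole. OPENING is the opening in per cent of the stroke, from 0 (shut) to 100 (fully open), set as the call begins (- or left out, the last holds). The fingers move at their own pace and stop on an object; the grip force is fixed at half the most. Time passes only in rows, so rows that do not move let the fingers close. It gives the time, the measured TCP pose, the force, the opening and the grip force at its end, in the units of the state.
- manip.state(): the state, without advancing time (a new reading comes with each control period).
- manip.grab_frame(name): name is "side" or "top" or "wrist"; returns (picture, depth): 480x640x3 uint8, red, green, blue; 480x640 float32, m along the optical axis (not along the pixel's ray), 0 where there is no reading.
- manip.camera_model(name): a dict with "mtx" (3x3 intrinsics, pixels), "k1" (the pictures are not rectified: a ray, as slopes to the right and down, at radius r is drawn at 1 + k1 r^2 times it, then the intrinsics apply), "world_to_cam" (4x4, takes a point from world to camera coordinates). Camera axes: x right, y down, z forward; pixel columns grow to the right and rows downward; lengths in m; the calibration is good to about 2 mm. A picture is of the moment at which its call begins: read the wrist's pose just before it. camera_model takes no time and is no camera call; for the wrist camera it gives the pose at the moment of the call.
- manip.job_done(): hands the job in; it is judged then, once.
The state is a dict: "time": time; "joint_pos": joint angles; "joint_vel": joint speeds; "joint_efforts": joint torques, N m; "tool_pos": TCP position; "tool_rot": TCP orientation; "contact_force": force on the tool from outside, world axes, zero at the start; "ft_torque": the same for the moment, N m; "gripper_width": opening from 0.0 (shut) to 1.0 (fully open); "grasp_force": force on a finger pad.
Only numpy, scipy, OpenCV 4.12 (cv2) and the standard library are available. Lean on these libraries where they do the work, as an engineer would, in place of code of your own. Each camera call takes 0.05 s, during which the arm holds its last target. There are 200 camera calls.

## Working session

There is one attempt and no reset: what is moved stays moved. The work goes in short steps, Python scripts to look and compute and a shell command to move; the robot and the scene stay as the last step left them, time stands still between calls to the robot, and variables do not carry over. Pictures are saved under pics/ and viewed, at most 10 in all, crops included, and the job is handed in when it is done.

```bash
ls; mkdir -p pics; cat > h.py <<'E'
import numpy as np, cv2
from plant import manip
def grab(n):
    m=manip.camera_model(n); p,d=manip.grab_frame(n); return p,d,m
def pts(u,v,d,m):
    "pixels + depth -> world"
    K=np.array(m["mtx"],float); k=np.array([m["k1"],0,0,0],float)
    u=np.atleast_1d(u).astype(float);v=np.atleast_1d(v).astype(float)
    q=cv2.undistortPoints(np.stack([u,v],-1).reshape(-1,1,2),K,k).reshape(-1,2)
    c=np.c_[q*np.atleast_1d(d)[:,None],np.atleast_1d(d)]
    T=np.linalg.inv(np.array(m["world_to_cam"])); return c@T[:3,:3].T+T[:3,3]
def cloud(n):
    p,d,m=grab(n); v,u=np.mgrid[:480,:640]
    return p,d,m,pts(u.ravel(),v.ravel(),d.ravel(),m).reshape(480,640,3)
E
python3 - <<'E'
from h import *
out=[]
for n in("side","top"):
    p,d,m,c=cloud(n); np.savez(f"pics/{n}0.npz",p=p,d=d,c=c); cv2.imwrite(f"pics/{n}0.png",p[:,:,::-1])
    print(n,np.round(np.linalg.inv(m["world_to_cam"]),3).tolist(),m["mtx"],m["k1"])
print(manip.grip_point_offset,manip.state())
E
```

```text
pics
side [[-0.84, -0.274, 0.468, 0.009], [-0.542, 0.438, -0.718, 0.718], [-0.008, -0.856, -0.516, 0.62], [0.0, 0.0, 0.0, 1.0]] [[607.71705354   0.         330.58472478]
 [  0.         607.71705354 243.57259651]
 [  0.           0.           1.        ]] 0.018242274385453307
top [[0.028, -0.989, 0.143, 0.343], [-1.0, -0.03, -0.008, -0.012], [0.012, -0.142, -0.99, 1.09], [0.0, 0.0, 0.0, 1.0]] [[495.54490877   0.         315.53816372]
 [  0.         495.54490877 241.30802253]
 [  0.           0.           1.        ]] -0.043711757706454094
0.0187 {'time': 0.1, 'joint_pos': array([-1.23498863e+00,  5.33113439e-02,  1.61414194e+00, -5.14214151e-06,
        1.47599371e+00, -1.19003837e-01]), 'joint_vel': array([ 0.00078705, -0.00212496, -0.00230682,  0.00136758,  0.00121572,
       -0.00027225]), 'joint_efforts': array([-2.69697175e-04, -3.94908035e+01, -3.71361887e+01, -2.25852345e-04,
        3.90049769e-03, -8.69150767e-06]), 'tool_pos': array([ 0.27437066, -0.56093806,  0.23018206]), 'tool_rot': array([-9.21451046e-04,  9.74254070e-01,  2.25450986e-01, -1.02854588e-04]), 'contact_force': array([0.55270808, 0.37282675, 0.1998271 ]), 'ft_torque': array([-0.02479705,  0.02411987,  0.02436374]), 'grasp_force': 0.0, 'gripper_width': 1.0022167682567438}
```

View pics/side0.png

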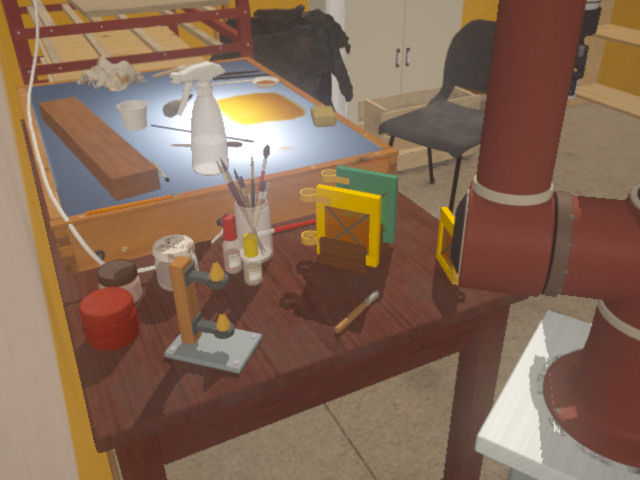

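View pics/top0.png

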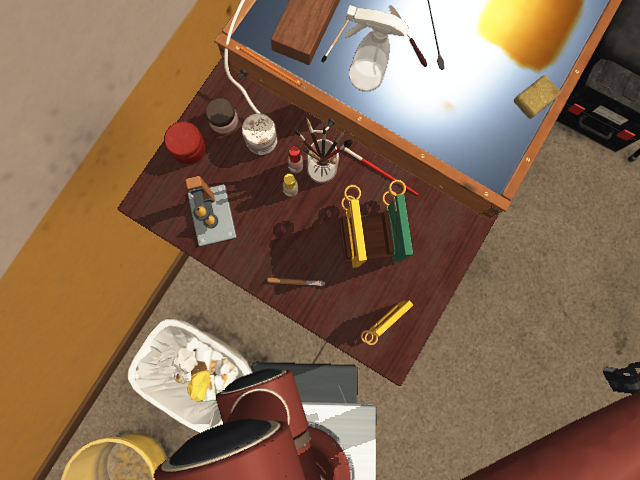

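The side view shows the green door behind the yellow one in the rack, at about (365,200). The top view shows the green door at (400,225) with its eyes at (397,190), the amber door in the rack at (357,230), a smaller yellow door lying apart at (388,320), and the post at (207,215). There is only one green door, so it is the target; the larger yellow door in the rack stays put.

```bash
python3 - <<'E'
from h import *
f=np.load("pics/top0.npz"); p,c=f["p"],f["c"]; h=cv2.cvtColor(p,cv2.COLOR_RGB2HSV); z=c[...,2]
roi=np.zeros((480,640),bool); roi[170:280,330:425]=1
def rect(mk,name):
    q=c[mk]; r=cv2.minAreaRect((q[:,:2]*1000).astype(np.float32)); print(name,len(q),"z",np.round(np.percentile(q[:,2],[5,50,95]),4),"rect",np.round(r[0],1),np.round(r[1],1),round(r[2],1), "mean",q.mean(0).round(4))
    pc=np.linalg.svd((q-q.mean(0))[:,:2],full_matrices=False)[2][0]; print("  dir deg",np.degrees(np.arctan2(pc[1],pc[0])).round(2))
g=roi&(h[...,0]>60)&(h[...,0]<95)&(h[...,1]>90)&(abs(z-.15)<.006); rect(g,"green top")
y=roi&(h[...,0]>18)&(h[...,0]<35)&(h[...,1]>150)&(abs(z-.15)<.006); rect(y,"amber top")
br=roi&(h[...,0]>10)&(h[...,0]<35)&(h[...,1]>80)&(abs(z-.134)<.007)
n,l,s,ce=cv2.connectedComponentsWithStats(br.astype(np.uint8))
for i in range(1,n):
    if s[i,4]>25: 
        mk=l==i; q=c[mk]; r=cv2.minEnclosingCircle((q[:,:2]*1000).astype(np.float32)); print("eye",ce[i].round(),s[i,4],r,q[:,2].mean())
r2=np.zeros_like(roi); r2[170:250,180:245]=1
b=r2&(h[...,0]>10)&(h[...,0]<30)&(h[...,1]>100)&(z>.02)
for lo,hi in((.05,.08),(.13,.17)):
    for ch in [b&(z>lo)&(z<hi)]:
        n,l,s,ce=cv2.connectedComponentsWithStats(ch.astype(np.uint8))
        for i in range(1,n):
            if s[i,4]>8:
                q=c[l==i]; print("brass",ce[i].round(1),s[i,4],q.mean(0).round(4),q[:,2].max().round(4),q[q[:,2].argmax()].round(4))
ft=r2&(z>.004)&(z<.016)&(h[...,1]<70)&(h[...,2]>90); rect(ft,"foot")
ta=r2&(abs(z-.152)<.006)&(h[...,1]>60); rect(ta,"uptop")
v=p[165:255,175:430]; cv2.imwrite("pics/crop1.png",cv2.resize(v[:,:,::-1],None,fx=3.1,fy=3.1,interpolation=cv2.INTER_CUBIC))
E
```

```text
green top 510 z [0.1469 0.1502 0.1531] rect [ 516.  -189.3] [118.5  16.7] 9.2 mean [ 0.5158 -0.189   0.1501]
  dir deg -171.34
amber top 471 z [0.1478 0.1505 0.1531] rect [ 503.6 -100.3] [119.   15.7] 8.3 mean [ 0.5031 -0.1007  0.1504]
  dir deg -171.38
eye [396. 190.] 125 ((578.418701171875, -180.0316162109375), 31.241592407226562) 0.13341350625452678
eye [351. 196.] 123 ((565.1165771484375, -88.42395782470703), 31.216522216796875) 0.13370340934221364
brass [207.8 194.5] 43 [0.5839 0.2111 0.0653] 0.0795 [0.5793 0.2096 0.0795]
brass [209.5 220. ] 57 [0.53   0.2052 0.0603] 0.0718 [0.5298 0.2103 0.0718]
brass [194.3 182.6] 188 [0.5866 0.2204 0.1507] 0.156 [0.5882 0.2276 0.156 ]
brass [200.3 211.2] 91 [0.5307 0.2055 0.1483] 0.163 [0.534  0.2051 0.163 ]
foot 1348 z [0.0073 0.0107 0.0142] rect [552.1 212.5] [125.6  85.6] 14.8 mean [0.5418 0.2029 0.0107]
  dir deg 176.69
uptop 217 z [0.1477 0.1522 0.1557] rect [560.5 219. ] [76.3 29.5] 7.7 mean [0.574  0.2183 0.152 ]
  dir deg -165.15
```

View pics/crop1.png

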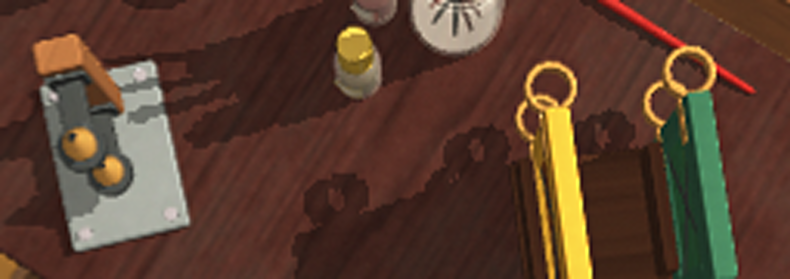

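The crop confirms the target. The green door's top rail is at world (0.516,-0.189) with yaw about 8.7°. The pins' axis is near (0.531,0.2055), and the post's x direction is about 15°.

```bash
python3 -m crank '[{"turn":0.101},{"turn":0.101},{"turn":0.102}]' 100 >/dev/null; python3 -m crank '[{"x":2.9,"y":-3.3},{"x":2.9,"y":-3.3},{"x":2.9,"y":-3.3},{"x":2.9,"y":-3.3},{"x":2.9,"y":-3.3}]' >/dev/null;  python3 -m crank '[{"x":2.9,"y":-3.3},{"x":2.9,"y":-3.3},{"x":2.9,"y":-3.3},{"x":2.9,"y":-3.3},{"x":2.9,"y":-3.3}]' ;  python3 -m crank '[{"z":0},{"z":0}]'
```

```text
schema error: expected keys x, y, z, turn
schema error: expected keys x, y, z, turn
schema error: expected keys x, y, z, turn
schema error: expected keys x, y, z, turn
```

```bash
python3 -m crank '[{"x":0,"y":0,"z":0,"turn":0.101},{"x":0,"y":0,"z":0,"turn":0.101},{"x":0,"y":0,"z":0,"turn":0.102},{"x":0,"y":0,"z":0,"turn":0}]' 100; python3 -m crank '[{"x":2.9,"y":-3.3,"z":0,"turn":0},{"x":2.9,"y":-3.3,"z":0,"turn":0},{"x":2.9,"y":-3.3,"z":0,"turn":0},{"x":2.9,"y":-3.3,"z":0,"turn":0},{"x":2.9,"y":-3.3,"z":0,"turn":0}]'
```

```text
time: 0.5
tool_pos: [0.2744, -0.5611, 0.2306]
tool_rot: [-0.001, 0.997, 0.075, -0.0]
contact_force: [0.3, 0.1, -0.1]
gripper_width: 1.001
grasp_force: 0.0
time: 1.0
tool_pos: [0.3936, -0.3749, 0.231]
tool_rot: [-0.0, 0.997, 0.076, -0.0]
contact_force: [0.3, -0.5, 0.3]
gripper_width: 0.999
grasp_force: 0.0
```

```bash
python3 -m crank '[{"x":2.9,"y":-3.3,"z":0,"turn":0},{"x":2.9,"y":-3.3,"z":0,"turn":0},{"x":2.9,"y":-3.3,"z":0,"turn":0},{"x":2.9,"y":-3.3,"z":0,"turn":0},{"x":2.9,"y":-3.3,"z":0,"turn":0}]' >/dev/null; python3 -m crank '[{"x":0,"y":0,"z":0,"turn":0},{"x":0,"y":0,"z":0,"turn":0}]'
python3 - <<'E'
from h import *
p,d,m,c=cloud("wrist"); cv2.imwrite("pics/w1.png",p[:,:,::-1]); h=cv2.cvtColor(p,cv2.COLOR_RGB2HSV)
g=(h[...,0]>60)&(h[...,0]<95)&(h[...,1]>90)&(abs(c[...,2]-.15)<.006)
q=c[g]; print(len(q)); print(cv2.minAreaRect((q[:,:2]*1000).astype(np.float32)),np.median(q[:,2]))
E
```

```text
time: 1.7
tool_pos: [0.5118, -0.1909, 0.231]
tool_rot: [0.0, 0.997, 0.077, -0.0]
contact_force: [-0.1, -0.5, -0.0]
gripper_width: 0.996
grasp_force: 0.0
5489
((519.0531005859375, -189.86155700683594), (118.70345306396484, 14.98695182800293), 8.392398834228516) 0.14909603237430752
```

View pics/w1.png

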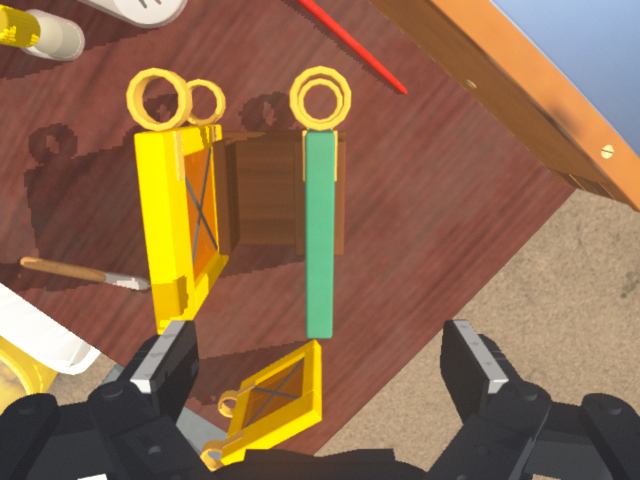

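The wrist view shows the green door's top rail running vertically at column 320 (rows 130–335), with its eyes at (320,98). It is centred between the fingers, so I'm descending.

```bash
python3 -m crank '[{"x":0.5,"y":0,"z":2.5,"turn":0},{"x":0,"y":0,"z":2.5,"turn":0},{"x":0,"y":0,"z":2.5,"turn":0},{"x":0,"y":0,"z":2.2,"turn":0},{"x":0,"y":0,"z":2,"turn":0}]' >/dev/null; python3 -m crank '[{"x":0,"y":0,"z":0,"turn":0},{"x":0,"y":0,"z":0,"turn":0}]'; python3 -m crank '[{"x":0,"y":0,"z":0,"turn":0},{"x":0,"y":0,"z":0,"turn":0},{"x":0,"y":0,"z":0,"turn":0},{"x":0,"y":0,"z":0,"turn":0},{"x":0,"y":0,"z":0,"turn":0}]' 0 >/dev/null;python3 -m crank '[{"x":0,"y":0,"z":0,"turn":0},{"x":0,"y":0,"z":0,"turn":0},{"x":0,"y":0,"z":0,"turn":0},{"x":0,"y":0,"z":0,"turn":0},{"x":0,"y":0,"z":0,"turn":0}]'
```

```text
time: 2.45
tool_pos: [0.5161, -0.192, 0.1144]
tool_rot: [-0.0, 0.997, 0.075, -0.0]
contact_force: [0.5, 0.3, -0.0]
gripper_width: 1.001
grasp_force: 0.0
time: 3.45
tool_pos: [0.5169, -0.1909, 0.1148]
tool_rot: [0.0, 0.997, 0.075, 0.0]
contact_force: [-1.6, 1.6, 5.4]
gripper_width: 0.18
grasp_force: 59.6
```

Gripped at 60 N. Lifting straight up 18 cm.

```bash
python3 -m crank '[{"x":0,"y":0,"z":-1.5,"turn":0},{"x":0,"y":0,"z":-2,"turn":0},{"x":0,"y":0,"z":-2,"turn":0},{"x":0,"y":0,"z":-2,"turn":0},{"x":0,"y":0,"z":-2,"turn":0}]'; python3 -m crank '[{"x":0,"y":0,"z":-2,"turn":0},{"x":0,"y":0,"z":-2,"turn":0},{"x":0,"y":0,"z":-2,"turn":0},{"x":0,"y":0,"z":-2,"turn":0},{"x":0,"y":0,"z":-1,"turn":0}]'; python3 -m crank '[{"x":0,"y":0,"z":0,"turn":0},{"x":0,"y":0,"z":0,"turn":0},{"x":0,"y":0,"z":0,"turn":0}]'
python3 - <<'E'
from h import *
p,d,m,c=cloud("wrist"); cv2.imwrite("pics/w2.png",p[:,:,::-1]); h=cv2.cvtColor(p,cv2.COLOR_RGB2HSV)
s=manip.state(); t=s["tool_pos"]; print(t)
b=(h[...,0]>10)&(h[...,0]<35)&(h[...,1]>80)&(c[...,2]>.25)
n,l,st,ce=cv2.connectedComponentsWithStats(b.astype(np.uint8))
for i in range(1,n):
    if st[i,4]>100:
        q=c[l==i]; print(ce[i],st[i],np.percentile(q,[1,50,99],axis=0).round(4).tolist())
E
```

```text
time: 3.95
tool_pos: [0.5158, -0.1906, 0.2092]
tool_rot: [-0.0, 0.997, 0.075, -0.001]
contact_force: [-0.2, -0.3, -3.6]
gripper_width: 0.18
grasp_force: 58.6
time: 4.45
tool_pos: [0.5167, -0.1911, 0.3009]
tool_rot: [0.001, 0.997, 0.075, 0.001]
contact_force: [0.6, -0.7, -3.4]
gripper_width: 0.182
grasp_force: 58.9
time: 4.75
tool_pos: [0.5159, -0.1906, 0.2974]
tool_rot: [-0.001, 0.997, 0.075, -0.001]
contact_force: [0.1, 0.3, -3.2]
gripper_width: 0.182
grasp_force: 58.9
[ 0.51600408 -0.19058659  0.29745243]
[319.10656016 102.77090415] [ 260   42  119  125 5884] [[0.5781, -0.1943, 0.3027], [0.5955, -0.1783, 0.315], [0.6101, -0.1624, 0.3169]]
[289.34210526 200.37593985] [287 162   9  95 266] [[0.5494, -0.1765, 0.3035], [0.5682, -0.1736, 0.3146], [0.5763, -0.1718, 0.3315]]
[347.98484848 176.66666667] [343 162   9  50 132] [[0.5656, -0.1921, 0.3031], [0.5773, -0.1897, 0.3141], [0.5787, -0.1882, 0.3294]]
```

View pics/w2.png

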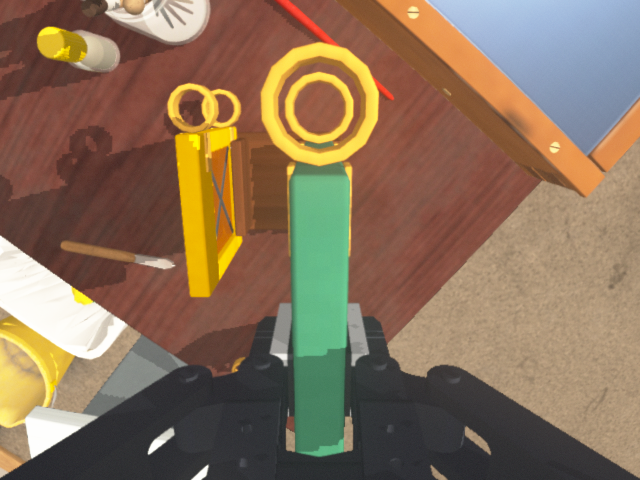

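The door is held straight: its upper and lower eyes appear concentric at (320,104), about 79 mm ahead of the TCP. I'm carrying it over the amber door to a point about 60 mm short of the pins.

```bash
python3 -m crank '[{"x":-0.6,"y":-2.5,"z":0,"turn":0},{"x":-0.6,"y":-3.5,"z":0,"turn":0},{"x":-0.6,"y":-3.5,"z":0,"turn":0},{"x":-0.6,"y":-3.5,"z":0,"turn":0},{"x":-0.6,"y":-3.5,"z":0,"turn":0}]'>/dev/null; python3 -m crank '[{"x":-0.6,"y":-3.5,"z":0,"turn":0},{"x":-0.6,"y":-3.5,"z":0,"turn":0},{"x":-0.6,"y":-3.5,"z":0,"turn":0},{"x":-0.6,"y":-3.5,"z":0,"turn":0},{"x":-0.6,"y":-3.5,"z":0,"turn":0}]'>/dev/null; python3 -m crank '[{"x":-0.4,"y":-3.5,"z":0,"turn":0},{"x":0,"y":-1.4,"z":0,"turn":0},{"x":0,"y":0,"z":0,"turn":0},{"x":0,"y":0,"z":0,"turn":0},{"x":0,"y":0,"z":0,"turn":0}]'
python3 - <<'E'
from h import *
t=manip.state()["tool_pos"]; print(t)
for n in("wrist","top","side"):
    p,d,m,c=cloud(n); np.savez(f"pics/{n}3.npz",p=p,d=d,c=c); cv2.imwrite(f"pics/{n}3.png",p[:,:,::-1])
E
```

```text
time: 6.3
tool_pos: [0.395, 0.1834, 0.2989]
tool_rot: [0.0, 0.997, 0.075, -0.0]
contact_force: [0.1, 0.7, -2.8]
gripper_width: 0.181
grasp_force: 59.6
[0.39498248 0.18337444 0.29885771]
```

View pics/wrist3.png

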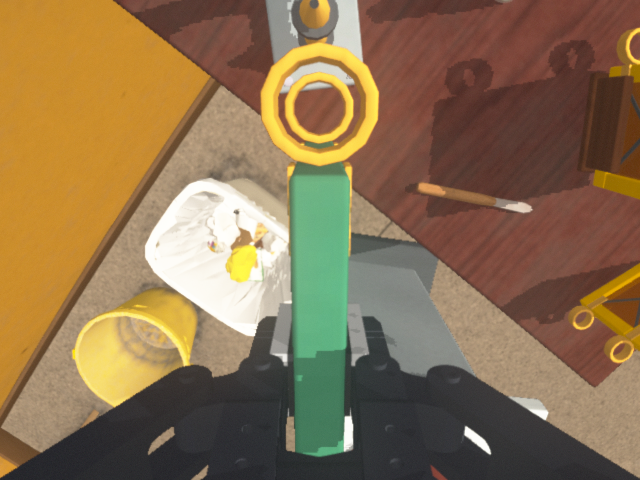

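The wrist view shows the upper pin's tip at about (314,5) on its round shoulder (315,12), just beyond the eyes at (320,104). I'm measuring the pin relative to the eye in this one frame.

```bash
cat >> h.py <<'E'
def rel(c,p,roi):
    h=cv2.cvtColor(p,cv2.COLOR_RGB2HSV); z=c[...,2]; t=manip.state()["tool_pos"]
    b=(h[...,0]>8)&(h[...,0]<35)&(h[...,1]>80)
    rm=np.zeros(b.shape,bool); rm[roi[1]:roi[3],roi[0]:roi[2]]=1
    eye=b.copy(); eye[:,:255]=0; eye[:,385:]=0; eye[165:]=0; eye&=abs(z-z_eye(t))<.006
    e=cv2.minEnclosingCircle((c[eye][:,:2]*1000).astype(np.float32)) 
    pin=b&rm&(z>.137)&(z<.168); q=c[pin]; tip=q[q[:,2]>.154]
    print("eye",np.round(e[0],1),round(e[1],1),"pin n",len(q),"mid",((q.min(0)+q.max(0))/2).round(4),"span",np.ptp(q,axis=0).round(4),"tip",len(tip),tip.mean(0).round(4))
    print("pin-eye tool x,y mm (pin mid / tip):",[tuple(np.round([.9886*v[0]+.1506*v[1],.1506*v[0]-.9886*v[1]],1)) for v in (((q.min(0)+q.max(0))/2)[:2]*1000-e[0],tip.mean(0)[:2]*1000-e[0])])
def z_eye(t): return t[2]+.0185
E
python3 - <<'E'
from h import *
f=np.load("pics/wrist3.npz"); rel(f["c"],f["p"],(285,0,345,42))
t=np.load("pics/top3.npz"); h=cv2.cvtColor(t["p"],cv2.COLOR_RGB2HSV)
c=t["c"]; b=(h[...,0]>10)&(h[...,0]<30)&(h[...,1]>100)&(c[...,2]>.137)&(c[...,2]<.17); b[:195]=0;b[235:]=0;b[:,:185]=0;b[:,215:]=0
q=c[b]; print("top pin",len(q),((q.min(0)+q.max(0))/2).round(4),q[q[:,2]>.154].mean(0).round(4))
E
```

```text
eye [472.4 196.1] 17.9 pin n 650 mid [0.5325 0.2078 0.1491] span [0.0167 0.0192 0.0241] tip 149 [0.532  0.2073 0.1566]
pin-eye tool x,y mm (pin mid / tip): [(np.float64(61.1), np.float64(-2.5)), (np.float64(60.6), np.float64(-2.1))]
top pin 86 [0.5323 0.2071 0.1499] [0.5316 0.206  0.1578]
```

```bash
python3 -m crank '[{"x":0,"y":-0.2,"z":2.4,"turn":0},{"x":0,"y":0,"z":2.5,"turn":0},{"x":0,"y":0,"z":2.5,"turn":0},{"x":0,"y":0,"z":2.5,"turn":0},{"x":0,"y":0,"z":2.5,"turn":0}]' >/dev/null; python3 -m crank '[{"x":0,"y":0,"z":0,"turn":0},{"x":0,"y":0,"z":0,"turn":0},{"x":0,"y":0,"z":0,"turn":0}]'; python3 -m crank '[{"x":1,"y":0,"z":0,"turn":0},{"x":1.3,"y":0,"z":0,"turn":0},{"x":1.3,"y":0,"z":0,"turn":0},{"x":1.3,"y":0,"z":0,"turn":0},{"x":1.15,"y":0,"z":0,"turn":0}]' >/dev/null; python3 -m crank '[{"x":0,"y":0,"z":0,"turn":0},{"x":0,"y":0,"z":0,"turn":0},{"x":0,"y":0,"z":0,"turn":0}]'
python3 - <<'E'
from h import *
t=manip.state()["tool_pos"]; print(t, "eye",t[:2]+[.0778,.0124])
p,d,m,c=cloud("wrist"); np.savez("pics/wrist4.npz",p=p,c=c); cv2.imwrite("pics/wrist4.png",p[:320,160:480,::-1])
try: rel(c,p,(292,76,348,136))
except Exception as e: print(e)
E
```

```text
time: 7.25
tool_pos: [0.3958, 0.1862, 0.1773]
tool_rot: [-0.0, 0.997, 0.075, 0.002]
contact_force: [0.1, 0.1, -3.2]
gripper_width: 0.178
grasp_force: 59.6
time: 8.05
tool_pos: [0.4543, 0.1952, 0.1754]
tool_rot: [-0.0, 0.997, 0.075, 0.0]
contact_force: [0.1, -0.1, -3.3]
gripper_width: 0.177
grasp_force: 59.7
[0.45431983 0.19516509 0.17537518] eye [0.53211983 0.20756509]
eye [531.6 208.1] 17.9 pin n 1727 mid [0.5341 0.2077 0.1513] span [0.0192 0.0191 0.0208] tip 438 [0.5341 0.2077 0.1569]
pin-eye tool x,y mm (pin mid / tip): [(np.float64(2.4), np.float64(0.8)), (np.float64(2.4), np.float64(0.8))]
```

View pics/wrist4.png

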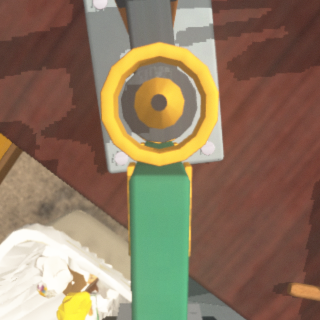

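The pin at (160,100) in the crop sits inside the eye's ring (160,105). I'm nudging +2 mm in x and then lowering in steps.

```bash
python3 -m crank '[{"x":0.2,"y":0.05,"z":0,"turn":0},{"x":0,"y":0,"z":0.7,"turn":0},{"x":0,"y":0,"z":0.7,"turn":0},{"x":0,"y":0,"z":0.7,"turn":0},{"x":0,"y":0,"z":0.7,"turn":0}]'; python3 -m crank '[{"x":0,"y":0,"z":0.5,"turn":0},{"x":0,"y":0,"z":0.3,"turn":0},{"x":0,"y":0,"z":0,"turn":0},{"x":0,"y":0,"z":0,"turn":0}]'
python3 - <<'E'
from h import *
p,d,m,c=cloud("wrist")
try: rel(c,p,(292,76,348,136))
except Exception as e: print(e)
E
```

```text
time: 8.6
tool_pos: [0.4562, 0.1949, 0.1462]
tool_rot: [0.0, 0.997, 0.075, -0.0]
contact_force: [0.1, 0.4, -3.7]
gripper_width: 0.181
grasp_force: 59.9
time: 9.0
tool_pos: [0.4567, 0.195, 0.1395]
tool_rot: [-0.0, 0.997, 0.075, 0.0]
contact_force: [1.5, -0.3, -2.6]
gripper_width: 0.174
grasp_force: 59.8
eye [535.  207.3] 17.0 pin n 2502 mid [0.5345 0.2072 0.1512] span [0.0185 0.0182 0.0201] tip 708 [0.5342 0.2078 0.1569]
pin-eye tool x,y mm (pin mid / tip): [(np.float64(-0.5), np.float64(-0.0)), (np.float64(-0.7), np.float64(-0.7))]
```

```bash
python3 -m crank '[{"x":0,"y":0,"z":0.25,"turn":0},{"x":0,"y":0,"z":0.25,"turn":0},{"x":0,"y":0,"z":0.2,"turn":0},{"x":0,"y":0,"z":0,"turn":0},{"x":0,"y":0,"z":0,"turn":0}]'; python3 -m crank '[{"x":0,"y":0,"z":0.1,"turn":0},{"x":0,"y":0,"z":0.1,"turn":0},{"x":0,"y":0,"z":0,"turn":0},{"x":0,"y":0,"z":0,"turn":0}]'
```

```text
time: 9.55
tool_pos: [0.4564, 0.1949, 0.1322]
tool_rot: [0.0, 0.997, 0.075, -0.0]
contact_force: [-0.4, 0.3, -3.7]
gripper_width: 0.18
grasp_force: 59.8
time: 9.95
tool_pos: [0.4565, 0.195, 0.1303]
tool_rot: [0.0, 0.997, 0.075, -0.0]
contact_force: [-0.1, -0.3, -3.4]
gripper_width: 0.179
grasp_force: 59.8
```

```bash
python3 -m crank '[{"x":0,"y":0,"z":0.1,"turn":0},{"x":0,"y":0,"z":0,"turn":0},{"x":0,"y":0,"z":0,"turn":0}]'; python3 -m crank '[{"x":0,"y":0,"z":0.1,"turn":0},{"x":0,"y":0,"z":0,"turn":0},{"x":0,"y":0,"z":0,"turn":0}]'
```

```text
time: 10.25
tool_pos: [0.4567, 0.195, 0.1297]
tool_rot: [-0.0, 0.997, 0.075, 0.0]
contact_force: [-1.3, 0.5, 0.0]
gripper_width: 0.179
grasp_force: 60.2
time: 10.55
tool_pos: [0.4567, 0.1951, 0.1297]
tool_rot: [-0.0, 0.997, 0.075, 0.0]
contact_force: [-4.1, -0.2, 5.1]
gripper_width: 0.182
grasp_force: 61.1
```

Contact is at the expected home height and the weight is now carried by the post. Releasing and retreating upward.

```bash
python3 -m crank '[{"x":0,"y":0,"z":-0.1,"turn":0},{"x":0,"y":0,"z":0,"turn":0}]'; python3 -m crank '[{"x":0,"y":0,"z":0,"turn":0},{"x":0,"y":0,"z":0,"turn":0},{"x":0,"y":0,"z":0,"turn":0},{"x":0,"y":0,"z":0,"turn":0},{"x":0,"y":0,"z":0,"turn":0}]' 80;  python3 -m crank '[{"x":0,"y":0,"z":0,"turn":0},{"x":0,"y":0,"z":-1,"turn":0},{"x":0,"y":0,"z":-2,"turn":0},{"x":0,"y":0,"z":-2,"turn":0},{"x":0,"y":0,"z":-2,"turn":0}]'; python3 -m crank '[{"x":0,"y":0,"z":-2,"turn":0},{"x":0,"y":0,"z":-2,"turn":0},{"x":0,"y":0,"z":-2,"turn":0},{"x":0,"y":0,"z":0,"turn":0},{"x":0,"y":0,"z":0,"turn":0}]'
python3 - <<'E'
from h import *
p,d,m,c=cloud("side"); cv2.imwrite("pics/side5.png",cv2.resize(p[150:400,80:440,::-1],None,fx=2.2,fy=2.2))
p,d,m,c=cloud("wrist"); h=cv2.cvtColor(p,cv2.COLOR_RGB2HSV)
g=(h[...,0]>60)&(h[...,0]<95)&(h[...,1]>90)&(abs(c[...,2]-.165)<.012)
q=c[g]; print(cv2.minAreaRect((q[:,:2]*1000).astype(np.float32)),np.median(q[:,2]))
b=(h[...,0]>10)&(h[...,0]<35)&(h[...,1]>80)&(c[...,2]>.142)&(c[...,2]<.153);q=c[b];print(len(q),np.median(q[:,2]),np.percentile(q[:,2],[10,90]))
E
```

```text
time: 10.75
tool_pos: [0.4568, 0.195, 0.1297]
tool_rot: [-0.0, 0.997, 0.075, 0.0]
contact_force: [-1.7, -0.2, 2.0]
gripper_width: 0.178
grasp_force: 60.4
time: 11.25
tool_pos: [0.4565, 0.1949, 0.1293]
tool_rot: [0.0, 0.997, 0.075, 0.0]
contact_force: [-0.3, 0.7, 0.8]
gripper_width: 0.801
grasp_force: 0.0
time: 11.75
tool_pos: [0.4566, 0.195, 0.2009]
tool_rot: [-0.0, 0.997, 0.075, 0.0]
contact_force: [0.7, 0.5, -0.4]
gripper_width: 0.798
grasp_force: 0.0
time: 12.25
tool_pos: [0.4566, 0.195, 0.2597]
tool_rot: [-0.0, 0.997, 0.075, 0.001]
contact_force: [0.3, -0.2, 0.5]
gripper_width: 0.8
grasp_force: 0.0
((454.2391662597656, 194.4337158203125), (119.631103515625, 14.921280860900879), 9.300891876220703) 0.16162955568909748
3302 0.14893092932160404 [0.14555804 0.1515498 ]
```

View pics/side5.png

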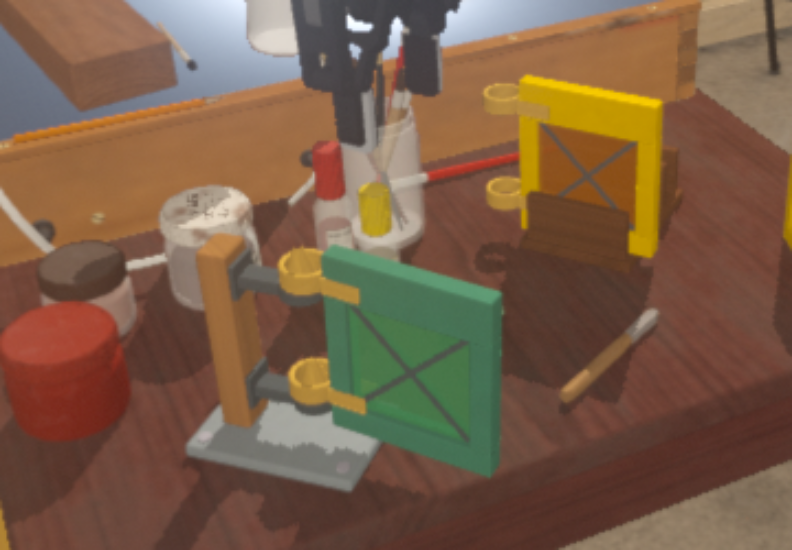

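The picture shows both eyes down on the brackets at (302,272) and (312,382). The upper eye's top is at z = 0.149, which is its home height. The amber door is still in the rack at (590,165), and the gripper is clear.

```bash
python3 -c "
from plant import manip; print(manip.job_done())"
```

```text
the job is handed in; nothing more can be done
None
```

The green door hangs fully home on both pins and is released, the amber door still stands in the rack, and the job was handed in after about 12 s of robot time.

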